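Slide a parcel down the guide lane onto the scale and print its label

ROBOT

A 6-joint arm with a two-finger parallel gripper is mounted at the origin on the work surface. World frame = base frame: x ahead of the robot, y to its left, z up, the work surface at z = 0. Lengths are in mm, angles in degrees, forces in N, time in s.
With the tool pointing down it reaches from about 350 to 850 mm from the base axis. Payload 8.1 kg.
Tool frame: the origin (TCP) lies on the front face of the gripper's body, between the roots of the fingers; the fingertips stand 73 mm ahead of it and the grasp point (between the pads) lies 54 mm ahead of it; z points along the fingers, y is the direction in which the jaws open and shut (so a half turn about z gives the same grasp; the last joint's range is limited). The gripper opens to 85 mm and grips with 20 to 120 N. Pads are 22 mm wide; open, the fingers measure 114 mm over their backs; the gripper's body (76 mm by 85 mm) begins 54 mm behind the grasp point. The pads swing forward as they close: fully open they stand 13 mm farther back than shut.
Start: joints at [-69.637, 7.471, 85.268, -0, 87.261, -4.893], TCP at [256.018, -542.642, 303.892] pointing down, gripper open.
Joint ranges: [-169.43, 169.43], [-51.17, 129.36], [1.28, 143.12], [-76.62, 256.62], [0, 156.53], [-152.29, 152.29]. Speed limits (degrees/s): [136.94, 136.94, 159.86, 180, 180, 180].

INTERFACE

Orientations are given as [roll, pitch, yaw] about the fixed x, y, z axes, in that order (R = Rz(yaw) Ry(pitch) Rx(roll)).
In Python, from bench import r, imaging gives the robot as it stands.
- The arm moves only by the tool drive_tool, never from a script. Its argument "commands" is text: rows parted by semicolons, each of 7 numbers parted by spaces: the turn, a rotation vector about the tool's x, y, z in degrees, then the shift along the tool's x, y, z in cm, then the finger opening in cm, from 0 to 8.54. In form: rx ry rz dx dy dz fingers; .... A call has 1 to 12 rows; each row is the pose to reach, as a shift and turn from the pose measured when the call began, along the tool's axes at that moment; what a row does not reach only later rows make up. A row lasts 1/8 s, in which the tool goes at most 62.5 mm and 10.7 degrees, less where a joint would pass 70% of its speed; a pose out of reach is approached as far as the arm can. A call with a gripper value outside its range is refused whole. The fingers move at their own pace and stop on an object; "force" is the grip in N (left out, the last holds). Time passes only in rows, so rows that repeat a pose let the fingers close. It gives the time, the measured TCP pose, the force and the opening at its end, in the units of the state.
- r.sense(): the state, without advancing time (a new reading comes with each control period).
- imaging.snapshot(name): name is "side" or "top"; returns a dict with "pixels" (400x640x3 uint8, red, green, blue), "fx", "fy", "cx", "cy" (pixels), "world_from_camera" (4x4, takes a point from camera to world coordinates). Camera axes: x right, y up, looking along -z (the intrinsics and any distortion apply to the point x, -y, -z); pixel columns grow to the right and rows downward; lengths in mm; the calibration is good to about 2 mm. A picture is of the moment at which its call begins. There is no depth.
- r.hand_in(): hands the job in, once; it reports no verdict.
The state is a dict: "time": time; "joint_pos": joint angles; "qd": joint speeds; "joint_efforts": joint torques, N m; "tool_pos": TCP position; "tcp_rot": TCP orientation; "ft_force": force on the tool from outside, world axes, zero at the start; "wrist_torque": the same for the moment, N m; "finger_gap": finger opening in mm.
Only numpy, scipy, OpenCV 4.12 (cv2) and the standard library are available. Lean on these libraries where they do the work, as an engineer would, in place of code of your own. Each camera call takes 0.05 s, during which the arm holds its last target. There are 200 camera calls.

TASK

Weigh the parcel that waits on the scale's loading deck: with the fingertips push it along the deck, between the two guide rails, until it stands wholly on the steel weighing platter; neither the parcel nor the hand may touch a rail, and the parcel is slid, never lifted or tipped. Then take the hand off the parcel and, while it stands on the platter, press the console's long bar-shaped print key all the way down and let it up again. Leave the two small round keys and everything else on the desk alone.

Things in the scene. Friction and masses are not known exactly. Their poses are not given: they have to be found in the camera images.
- parcel: the parcel: sealed cardboard carton, 130 long (its x) x 96 wide (its y) x 72 high, 0.3 to 0.7 kg; origin at the centre of its underside, z up. It starts on the loading deck before the rails, up to 20 mm off the lane's centre line and up to about 12 degrees askew, its x pointing roughly down the lane
- scale: slide-on parcel scale, fixed to the desk, 520 long overall. Origin on the desk on the lane's centre line; its x points down the lane from the loading deck to the platter, its y to the left seen along the lane, z up. Deck top and platter top are level, 45 above the desk
- deck: grey loading deck, the flat plate on which the parcel starts: 342 long x 180 wide, from x = -280 to +62 in the scale's frame, top at z = 45, a 3 mm gap to the platter. Its origin coincides with the scale's
- platter: steel weighing platter at the lane's far end, 170 along the lane x 150 across, x = 65 to 235 in the scale's frame; it does not visibly sink. Origin at the centre of its top, axes as the scale's
- platter_center (a point): centre of the platter's top face, axes as the scale's
- lane_mouth (a point): point on the deck's top, on the lane's centre line, where the straight part of the rails begins (x = -20 in the scale's frame)
- rail_left: guide rail on the lane's left (+y): aluminium bar 5 thick, its lower edge 8 and upper edge 26 above the deck top, inner face at y = +60, so that the lane is 120 wide (the parcel has 12 on each side). Straight from x = -20 to +235 in the scale's frame; before that a lead-in flares outwards to about y = +76 at x = -60. Held from outside by three brackets that reach y = +101 and end 20 above deck height. Its origin coincides with the scale's
- rail_right: guide rail on the lane's right (-y), mirror image of the left one
- console: weighing console on the desk beyond the platter's end: grey keypad 156 wide (its y) x 117 deep, keypad top 30 above the desk, with a tilted display behind the keys (towards its +x) that rises to about 76. Origin at the centre of its underside; the keys stand 26 from it towards -x
- print_key (a joint): travel of the print key: 0 up, 0.004 m fully down; sprung, about 1 N to start and 4 N at full travel; comes up by itself
- print_key_top (a point): centre of the top of the print key: white bar 38 (console y) x 22, 38 above the desk, standing by itself at the console's -y side; press straight down
- zero_key (a joint): travel of the inner small round key (0 up, 0.004 m down, sprung as the print key); leave alone
- zero_key_top (a point): top of the inner small round key, 14 across, 66 to the +y side of the print key
- unit_key (a joint): travel of the outer small round key (0 up, 0.004 m down); leave alone
- unit_key_top (a point): top of the outer small round key, 14 across, 94 to the +y side of the print key
- stapler: stapler, 125 long x 34 x 48 high, beside the scale (mm); origin at the centre of its underside; leave alone
- tape_roll: roll of brown packing tape lying flat, 96 across, 48 high, beside the scale (mm); origin at the centre of its underside; leave alone
- stamp: rubber stamp, 60 x 30 foot with a wooden knob, 68 high, beside the scale (mm); origin at the centre of its underside; leave alone
- small_carton: another small cardboard carton, 85 x 60 x 40 high, on the desk beside the scale's loading deck; not the parcel to weigh (mm); origin at the centre of its underside; leave alone
- mug: white mug, 80 across, 92 high, on the desk (mm); origin at the centre of its underside; leave alone
- bear: toy bear figure, 72 across, 89 high, on the desk behind the console (mm); origin at the centre of its underside; leave alone
- mouse: black computer mouse, 105 x 62 x 30 high, on the desk to the robot's right (mm); origin at the centre of its underside; leave alone

How it is judged:
By the outcome, as a careful person would: the job done as asked, in the order asked, and still so for the second after the job is handed in, with the robot touching nothing.
It also fails if it takes over 72 s, if anything falls off the work surface, if the arm or the gripper's body presses on something with over 40 N, if the wrist force passes 120 N, or if a joint passes its speed limit or range.

## Working session

There is one attempt and no reset: what is moved stays moved. The work goes in short steps, Python scripts to look and compute and a tool call to move; the robot and the scene stay as the last step left them, time stands still between calls to the robot, and variables do not carry over. Pictures are saved under pics/ and viewed, about 8 in all and at most 12, crops included, and the job is handed in when it is done.

Besides the shell and the picture viewer there is one more tool, called after "Emit:" as name(argument=value, ...) on one line, values as JSON. drive_tool: Moves the arm, as the interface text tells. Its arguments: {"type":"object","properties":{"commands":{"type":"string"},"force":{"type":"number"}},"required":["commands"]}

```bash
ls; mkdir -p pics; python3 - <<'E'
from bench import r, imaging
import cv2
print(r.sense())
for n in("top","side"):
    s=imaging.snapshot(n); print(n,s['fx'],s['fy'],s['cx'],s['cy'],[k for k in s]); print(s['world_from_camera'])
    cv2.imwrite(f"pics/{n}0.png",s['pixels'][:,:,::-1])
E
```

```text
pics
{'time': 0.0, 'joint_pos': array([-6.96381511e+01,  7.51458731e+00,  8.53315811e+01, -1.26469485e-03,
        8.72634940e+01, -4.89202040e+00]), 'qd': array([-0.04700086, -0.0413688 , -0.11752106,  0.01363786,  0.05830313,
        0.04452169]), 'joint_efforts': array([-8.33930935e-04, -5.69396925e+01, -5.00557995e+01, -4.01201760e-04,
        1.45875185e-02,  2.65619974e-06]), 'tool_pos': array([ 255.8482038 , -542.22974753,  302.82769685]), 'tcp_rot': array([-1.79890629e+02, -8.09327042e-03,  2.52539232e+01]), 'ft_force': array([-0.29266448, -1.03875311, -0.15327742]), 'wrist_torque': array([ 0.04403678, -0.05654902,  0.0226661 ]), 'finger_gap': 85.02597341727164}
top 449.2690238080242 449.2690238080242 317.43764491309565 194.2749764775783 ['pixels', 'fx', 'fy', 'cx', 'cy', 'world_from_camera']
[[-2.57428879e-02  9.89687621e-01 -1.40910315e-01  3.20365028e+02]
 [-9.99665994e-01 -2.58074503e-02  1.36949209e-03 -2.58994781e+01]
 [-2.28116657e-03  1.40898505e-01  9.90021418e-01  1.55594652e+03]
 [ 0.00000000e+00  0.00000000e+00  0.00000000e+00  1.00000000e+00]]
side 480.72613686361603 480.72613686361603 319.5675338020318 205.38551523483673 ['pixels', 'fx', 'fy', 'cx', 'cy', 'world_from_camera']
[[ 8.36235685e-01  3.41368932e-01 -4.29158633e-01 -1.44700841e+02]
 [-5.47833576e-01  4.85446185e-01 -6.81337196e-01 -1.09677744e+03]
 [-2.42539296e-02  8.04865985e-01  5.92960786e-01  1.03774951e+03]
 [ 0.00000000e+00  0.00000000e+00  0.00000000e+00  1.00000000e+00]]
```

View pics/top0.png

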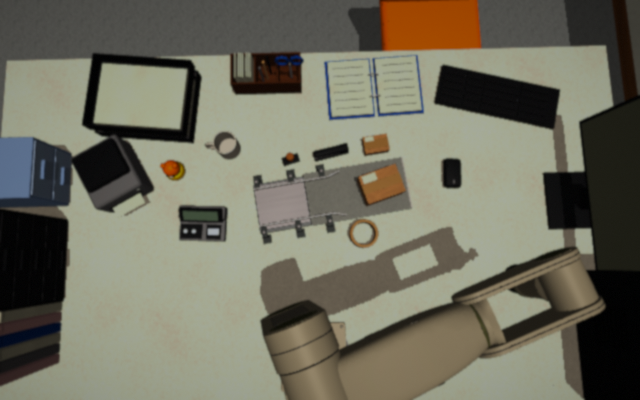

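View pics/side0.png

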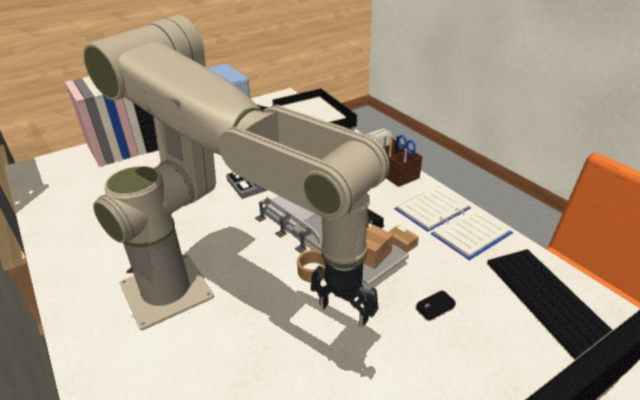

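The top view shows the lane running towards image left (world +y): deck right edge around (408,182), parcel around (382,184), platter around (282,204). The print key is near (213,231) and the tape roll at (363,233). The side view is partly hidden by the arm, so I enlarge the top view.

```bash
cat > h.py <<'E'
import numpy as np
def W(s,u,v,z):
    M=s['world_from_camera']; d=M[:3,:3]@np.array([(u-s['cx'])/s['fx'],-(v-s['cy'])/s['fy'],-1])
    return (M[:3,3]+d*(z-M[2,3])/d[2]).round(1)
def P(s,p):
    M=np.linalg.inv(s['world_from_camera']); c=M[:3,:3]@np.array(p,float)+M[:3,3]
    return np.array([s['cx']+s['fx']*c[0]/-c[2], s['cy']-s['fy']*c[1]/-c[2]])
E
python3 - <<'E'
from bench import imaging
import cv2
s=imaging.snapshot("top")
cv2.imwrite("pics/c1.png",cv2.resize(s['pixels'][150:250,250:420,::-1],(795,468),interpolation=cv2.INTER_CUBIC)) # x4.676
cv2.imwrite("pics/c2.png",cv2.resize(s['pixels'][195:250,170:260,::-1],(720,440),interpolation=cv2.INTER_CUBIC)) # x8
E
```

```text
(no output)
```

View pics/c1.png

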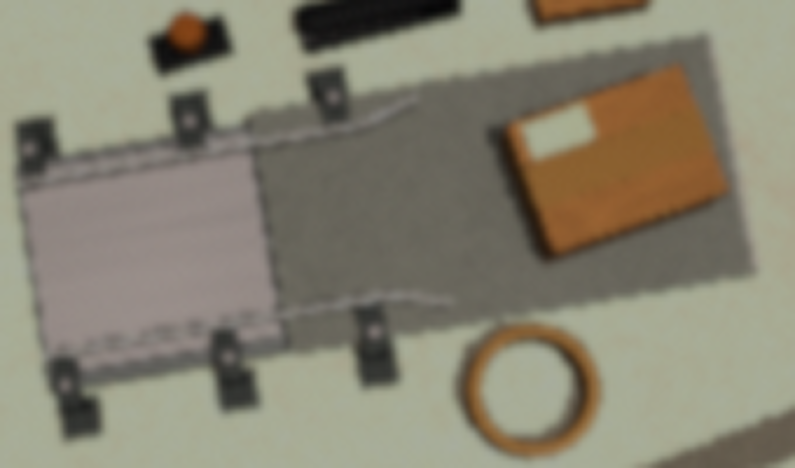

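View pics/c2.png

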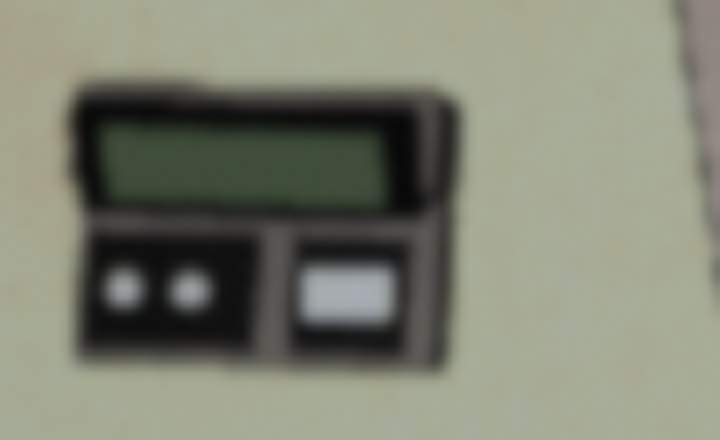

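The crop gives these points: deck end corners (710,37) and (755,270), deck/platter seam (250,112) to (290,350), and parcel top corners (683,65), (728,188), (552,258) and (510,122). In the second crop the print key is centred at (347,294) and the round keys at (190,290) and (123,290). Next I fit poses and overlay the models.

```bash
cat > fit.py <<'E'
from bench import imaging
import cv2, numpy as np
from scipy.optimize import least_squares
from h import *
s=imaging.snapshot("top")
def pt(p,l): 
    a=np.radians(p[2]); return [p[0]+np.cos(a)*l[0]-np.sin(a)*l[1],p[1]+np.sin(a)*l[0]+np.cos(a)*l[1],l[2]]
def fit(L,px,x0):
    f=lambda p:np.concatenate([P(s,pt(p,l))-q for l,q in zip(L,px)])
    o=least_squares(f,x0,x_scale=[1,1,.1]); print(o.x.round(1),np.abs(o.fun).reshape(-1,2).max(1).round(2)); return o.x
c1=lambda x,y:np.array([250+(x+.5)/4.676-.5,150+(y+.5)/4.68-.5])
c2=lambda x,y:np.array([170+(x+.5)/8-.5,195+(y+.5)/8-.5])
sc=fit([(-280,-90,45),(-280,90,45),(62,-90,45),(63.5,75,45)],[c1(710,37),c1(755,270),c1(250,112),c1(283,330)],[380,-50,95])
pa=fit([(-65,-48,117),(-65,48,117),(65,48,117),(65,-48,117)],[c1(683,65),c1(728,188),c1(552,258),c1(510,122)],[380,-150,100])
co=fit([(-26,-33,38),(-26,33,38),(-26,61,38)],[c2(347,294),c2(190,290),c2(123,290)],[300,220,0])
print('key',pt(co,(-26,-33,38)))
a=np.radians(sc[2]);d=pa[:2]-sc[:2]
print('parcel in scale',d@[np.cos(a),np.sin(a)],d@[-np.sin(a),np.cos(a)],pa[2]-sc[2])
im=cv2.resize(s['pixels'][150:250,250:420,::-1],None,fx=4.676,fy=4.68,interpolation=cv2.INTER_CUBIC)
def poly(p,L,c,cl=True):
    q=np.array([P(s,pt(p,l)) for l in L]); q=((q-[250,150]+.5)*4.676-.5).round().astype(int)
    cv2.polylines(im,[q],cl,c,1)
bx=lambda x0,x1,y,z:[(x0,-y,z),(x0,y,z),(x1,y,z),(x1,-y,z)]
poly(sc,bx(-280,62,90,45),(0,0,255));poly(sc,bx(65,235,75,45),(0,0,255))
for g in(1,-1):poly(sc,[(-60,76*g,71),(-20,60*g,71),(235,60*g,71)],(255,0,0),False)
poly(pa,bx(-65,65,48,117),(0,255,0));poly(pa,bx(-65,65,48,45),(0,255,255))
cv2.imwrite("pics/ov.png",im)
E
python3 fit.py
```

```text
[529.8 -54.2  98. ] [0.74 0.85 0.57 0.42]
[ 555.5 -237.7  107.6] [0.28 0.9  1.   0.7 ]
[447.  360.   -2.6] [0.1 0.1 0.1]
key [np.float64(419.5123471042108), np.float64(328.1480910091278), 38]
parcel in scale -185.34091726070125 0.1727810239994519 9.607628074836526
```

View pics/ov.png

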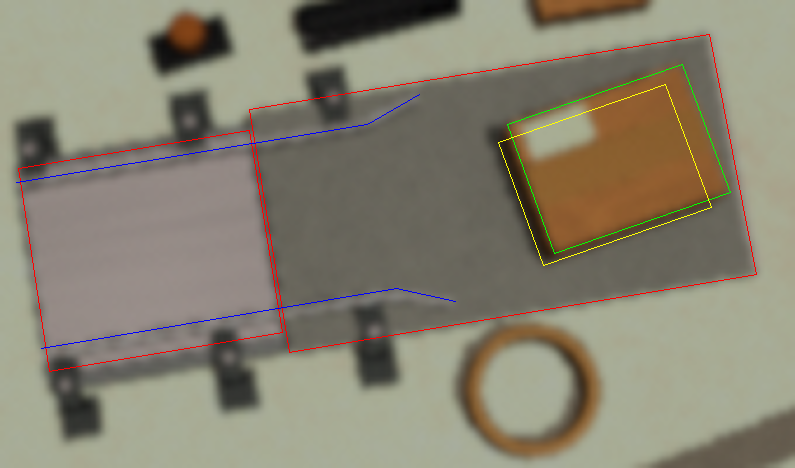

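The overlay matches well: the rail flare ends and deck edges agree to about 2 mm. The parcel is at scale x -185, y 0 and 9.6° askew. The hand goes to a standby pose behind it, aligned with its rear face.

Emit:
drive_tool(commands="0 0 -8 3.4 -0.5 0 5; 0 0 -16 6.8 -0.9 0 5; 0 0 -24 10.2 -1.4 0 5; 0 0 -32 13.6 -1.8 0 5; 0 0 -40 17 -2.3 0 5; 0 0 -48 20.4 -2.7 0 5; 0 0 -56 23.8 -3.2 0 5; 0 0 -64 27.2 -3.6 0 5; 0 0 -72 30.6 -4.1 0 5; 0 0 -80 34 -4.5 0 5; 0 0 -82.4 37 -4.8 0 5; 0 0 -82.4 37 -4.8 0 5")

```text
time: 1.7
tool_pos: [571.4, -339.6, 302.7]
tcp_rot: [-180.0, -0.1, 107.8]
ft_force: [-1.0, 0.5, -0.2]
finger_gap: 50.0
```

```bash
cat >> h.py <<'E'
SC=np.array([529.8,-54.2]); SA=98.0
def delta(st,sx,sy,z,yaw,world=False):
    """print tool-frame cm shift and tool-z turn to TCP at scale (sx,sy), height z, world yaw"""
    from scipy.spatial.transform import Rotation as R
    a=np.radians(SA); t=np.array([sx,sy]) if world else SC+[np.cos(a)*sx-np.sin(a)*sy,np.sin(a)*sx+np.cos(a)*sy]
    Rt=R.from_euler('xyz',st['tcp_rot'],degrees=True); d=np.append(t,z)-st['tool_pos']
    rv=(Rt.inv()*R.from_euler('xyz',[180,0,yaw],degrees=True)).as_rotvec(degrees=True)
    print('t',st['time'],'tcp',st['tool_pos'].round(1),st['tcp_rot'].round(1),'F',st['ft_force'].round(1),'gap',round(st['finger_gap'],1))
    a=np.radians(SA);e=st['tool_pos'][:2]-SC; print(' in scale',(e@[np.cos(a),np.sin(a)]).round(1),(e@[-np.sin(a),np.cos(a)]).round(1))
    print(' turn',rv.round(1),'shift cm',(Rt.inv().apply(d)/10).round(2))
E
python3 - <<'E'
from bench import r
from h import *
s=r.sense(); delta(s,-290,-17,138,107.6); delta(s,-290,0,138,107.6)
E
```

```text
t 1.7 tcp [ 571.4 -339.6  302.7] [-1.800e+02 -1.000e-01  1.078e+02] F [-1.   0.5 -0.2] gap 50.0
 in scale -288.4 -1.5
 turn [-0.  -0.1  0.2] shift cm [-0.46  1.5  16.47]
t 1.7 tcp [ 571.4 -339.6  302.7] [-1.800e+02 -1.000e-01  1.078e+02] F [-1.   0.5 -0.2] gap 50.0
 in scale -288.4 -1.5
 turn [-0.  -0.1  0.2] shift cm [-0.17 -0.17 16.47]
```

Emit:
drive_tool(commands="0 0 0 -0.5 1.5 4 5; 0 0 0 -0.5 1.5 8 5; 0 0 0 -0.5 1.5 12 5; 0 0 0 -0.5 1.5 15 5; 0 0 0 -0.5 1.5 16.7 5; 0 0 0 -0.5 1.5 16.7 5; 0 0 0 0 1.5 16.7 5; 0 0 0 0.5 1.5 16.7 5; 0 0 0 1 1.5 16.7 5; 0 0 0 1.4 1.5 16.7 5")

```text
time: 2.95
tool_pos: [581.4, -320.9, 136.3]
tcp_rot: [180.0, -0.1, 107.8]
ft_force: [-1.0, 0.1, 0.1]
finger_gap: 50.0
```

```bash
python3 - <<'E'
from bench import r,imaging
from h import *
import cv2
st=r.sense(); delta(st,-200,0,136,98)
s=imaging.snapshot("top");q=imaging.snapshot("side")
a=cv2.resize(s['pixels'][130:250,250:430,::-1],(720,480),interpolation=cv2.INTER_CUBIC)
cv2.imwrite("pics/t2.png",a)
cv2.imwrite("pics/s2.png",cv2.resize(q['pixels'][190:310,270:450,::-1],(795,530),interpolation=cv2.INTER_CUBIC))
E
```

```text
t 2.95 tcp [ 581.4 -320.9  136.3] [ 1.800e+02 -1.000e-01  1.078e+02] F [-1.   0.1  0.1] gap 50.0
 in scale -271.3 -14.0
 turn [ 0.  -0.1  9.8] shift cm [ 7.26 -0.16  0.04]
```

View pics/s2.png

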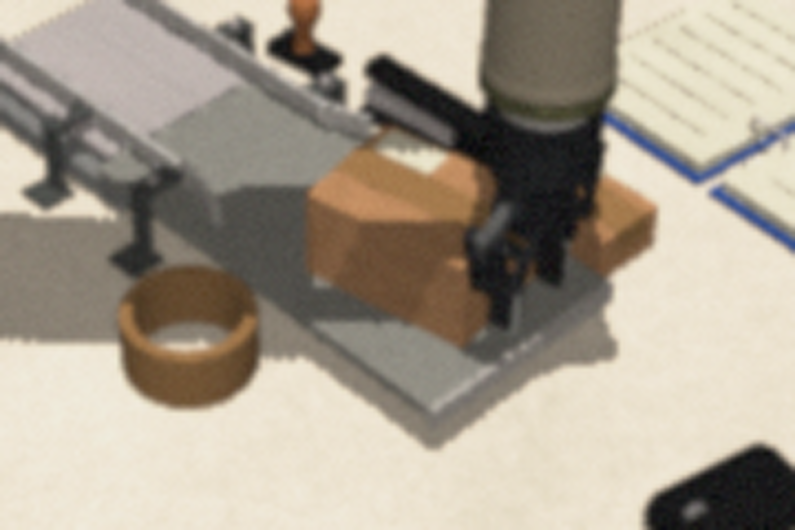

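The hand sits square behind the parcel, clear of everything. Next I push about 60 mm while turning it into line.

Emit:
drive_tool(commands="0 0 0 0.4 0 0 5; 0 0 0 0.8 0 0 5; 0 0 0 1.2 0.1 0 5; 0 0 1.2 1.9 0.1 0 5; 0 0 2.45 2.6 0 0 5; 0 0 3.7 3.4 0 0 5; 0 0 4.9 4.1 0 0 5; 0 0 6.1 4.9 -0.1 0 5; 0 0 7.35 5.6 -0.1 0 5; 0 0 8.6 6.4 -0.1 0 5; 0 0 9.8 7.2 -0.2 0 5; 0 0 9.8 7.2 -0.2 0 5")

```text
time: 4.55
tool_pos: [557.1, -251.9, 136.0]
tcp_rot: [-180.0, -0.2, 98.1]
ft_force: [0.8, -0.1, 0.4]
finger_gap: 50.2
```

```bash
python3 - <<'E'
from bench import r,imaging
from h import *
import cv2
st=r.sense(); delta(st,-120,0,136,98)
s=imaging.snapshot("top")
a=cv2.resize(s['pixels'][150:250,250:420,::-1],(795,468),interpolation=cv2.INTER_CUBIC)
cv2.imwrite("pics/t3.png",a)
E
```

```text
t 4.55 tcp [ 557.1 -251.9  136. ] [-180.    -0.2   98.1] F [ 0.8 -0.1  0.4] gap 50.2
 in scale -199.5 0.5
 turn [-0.  -0.2  0.1] shift cm [7.95 0.06 0.02]
```

View pics/t3.png

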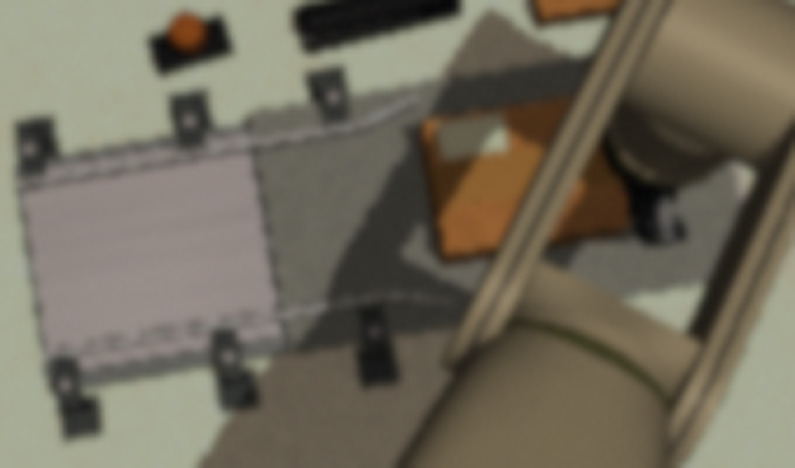

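The parcel is now nearly in line. Its top front corners are at (422,120) and (445,258), and its lower right corner is near (632,233). I convert these, together with the rail lines, to the scale frame.

```bash
python3 - <<'E'
from bench import imaging
from h import *
s=imaging.snapshot("top")
a=np.radians(SA)
def q(n,x,y,z):
    e=W(s,250+(x+.5)/4.676-.5,150+(y+.5)/4.68-.5,z)[:2]-SC; print(n,(e@[np.cos(a),np.sin(a)]).round(1),(e@[-np.sin(a),np.cos(a)]).round(1))
q('FR',422,120,117);q('FL',445,258,117);q('RL',632,233,117)
for n,x,y in(('railR',345,135),('railR',100,173),('railL',380,295),('railL',285,315)):q(n,x,y,71)
for n,x,y in(('deckBR',710,37),('deckBL',755,270),('seamR',250,112)):q(n,x,y,45)
E
```

```text
FR -55.5 -48.7
FL -54.6 49.1
RL -185.0 53.3
railR -2.8 -55.1
railR 174.8 -56.9
railL -8.1 62.5
railL 60.7 65.5
deckBR -280.5 -87.4
deckBL -279.7 86.9
seamR 61.9 -88.0
```

Parcel y is about 0 and yaw within about 1°. Allowing for parallax on the rail faces, the lane centre agrees to about 1 mm. I push straight in.

Emit:
drive_tool(commands="0 0 0 0.6 0 0 5; 0 0 0 1.4 0 0 5; 0 0 0 2.2 0 0 5; 0 0 0 3 0 0 5; 0 0 0 3.8 0 0 5; 0 0 0 4.6 0 0 5; 0 0 0 5.4 0 0 5; 0 0 0 6.2 0 0 5; 0 0 0 7 0 0 5; 0 0 0 7.8 0 0 5; 0 0 0 8.5 0 0 5; 0 0 0 8.5 0 0 5")

```text
time: 6.15
tool_pos: [545.3, -167.3, 136.2]
tcp_rot: [-180.0, -0.2, 98.1]
ft_force: [0.1, 0.5, 0.6]
finger_gap: 50.3
```

```bash
python3 - <<'E'
from bench import r,imaging
from h import *
import cv2
st=r.sense(); delta(st,70,0,136,98)
s=imaging.snapshot("top");q=imaging.snapshot("side")
a=cv2.resize(s['pixels'][150:250,250:420,::-1],(795,468),interpolation=cv2.INTER_CUBIC)
b=cv2.resize(q['pixels'][170:300,250:430,::-1],(795,574),interpolation=cv2.INTER_CUBIC)[200:330]
cv2.imwrite("pics/t4.png",np.vstack([a,b]))
E
```

```text
t 6.15 tcp [ 545.3 -167.3  136.2] [-180.    -0.2   98.1] F [0.1 0.5 0.6] gap 50.3
 in scale -114.2 0.4
 turn [-0.  -0.2  0.1] shift cm [18.42  0.08  0.08]
```

View pics/t4.png

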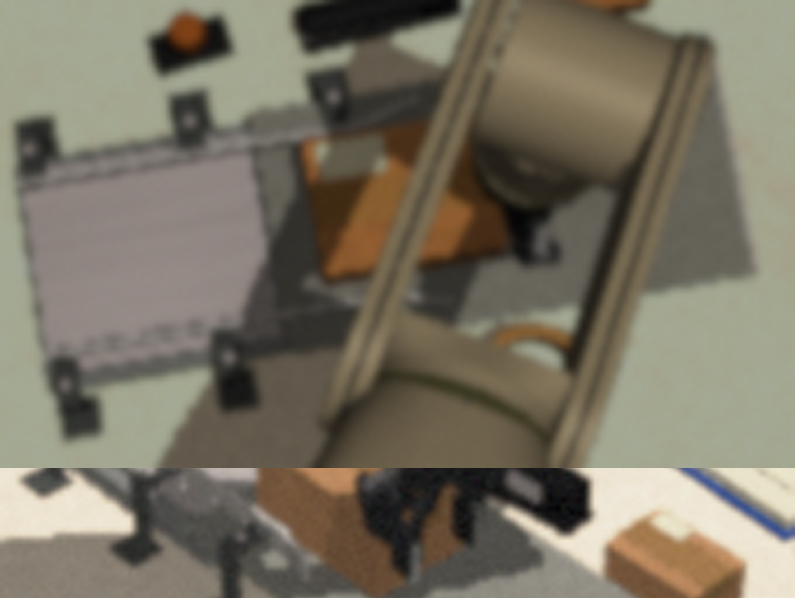

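The parcel is between the rails. Its top corners are at front-right (300,142), front-left (322,280) and rear-left (510,250).

```bash
python3 - <<'E'
from bench import imaging
from h import *
import cv2
s=imaging.snapshot("top")
a=np.radians(SA)
def sp(p): e=np.array(p)[:2]-SC; return (e@[np.cos(a),np.sin(a)]).round(1),(e@[-np.sin(a),np.cos(a)]).round(1)
def q(n,x,y,z): print(n,*sp(W(s,250+(x+.5)/4.676-.5,150+(y+.5)/4.68-.5,z)))
q('FR',300,142,117);q('FL',322,280,117);q('RL',510,250,117)
# rail R: brightness profile across at several x stations, z=71; also platter edges
g=cv2.cvtColor(s['pixels'],cv2.COLOR_RGB2GRAY).astype(np.float32)
ww=lambda x,y:SC+[np.cos(a)*x-np.sin(a)*y,np.sin(a)*x+np.cos(a)*y]
def prof(x0,x1,ys,z):
    uv=np.array([[P(s,[*ww(x,y),z]) for x in np.arange(x0,x1,3)] for y in ys],np.float32)
    return cv2.remap(g,uv[...,0],uv[...,1],cv2.INTER_LINEAR).mean(1).round().astype(int)
ysR=np.arange(-70,-46,2);ysL=np.arange(50,76,2)
print('R',list(ysR))
for x0 in(70,110,150,190): print(x0,prof(x0,x0+40,ysR,71))
print('L',list(ysL))
for x0 in(90,150,190): print(x0,prof(x0,x0+40,ysL,71))
E
```

```text
FR 30.7 -47.4
FL 31.6 50.1
RL -99.8 51.0
R [np.int64(-70), np.int64(-68), np.int64(-66), np.int64(-64), np.int64(-62), np.int64(-60), np.int64(-58), np.int64(-56), np.int64(-54), np.int64(-52), np.int64(-50), np.int64(-48)]
70 [ 89  95 103 110 114 114 111 111 117 124 131 134]
110 [ 90  96 104 113 116 115 112 110 115 124 131 135]
150 [103 108 115 122 124 122 116 112 115 122 129 134]
190 [ 80  86  94 103 110 112 111 108 111 119 127 132]
L [np.int64(50), np.int64(52), np.int64(54), np.int64(56), np.int64(58), np.int64(60), np.int64(62), np.int64(64), np.int64(66), np.int64(68), np.int64(70), np.int64(72), np.int64(74)]
90 [139 137 135 131 126 122 117 114 108  99  91  86  83]
150 [141 141 139 136 131 127 124 123 123 123 125 129 131]
190 [138 138 137 136 132 128 125 121 118 111 104  99  96]
```

The parcel is centred to about 1 mm with 0.5° skew. I keep going.

Emit:
drive_tool(commands="0 0 0 0.6 0 0 5; 0 0 0 1.4 0 0 5; 0 0 0 2.3 0 0 5; 0 0 0 3.2 0 0 5; 0 0 0 4.1 0 0 5; 0 0 0 5 0 0 5; 0 0 0 5.9 0 0 5; 0 0 0 6.8 0 0 5; 0 0 0 7.7 0 0 5; 0 0 0 8.6 0 0 5; 0 0 0 9.4 0 0 5; 0 0 0 10 0 0 5")

```text
time: 7.8
tool_pos: [531.2, -68.5, 136.5]
tcp_rot: [-180.0, -0.2, 98.1]
ft_force: [0.4, -2.8, -1.8]
finger_gap: 50.1
```

```bash
python3 - <<'E'
from bench import r,imaging
from h import *
import cv2
st=r.sense(); delta(st,70,0,136,98)
s=imaging.snapshot("top")
cv2.imwrite("pics/t5.png",cv2.resize(s['pixels'][150:250,250:420,::-1],(795,468),interpolation=cv2.INTER_CUBIC))
E
```

```text
t 7.8 tcp [531.2 -68.5 136.5] [-180.    -0.2   98.1] F [ 0.4 -2.8 -1.8] gap 50.1
 in scale -14.3 0.6
 turn [-0.  -0.2  0.1] shift cm [8.43 0.08 0.08]
```

View pics/t5.png

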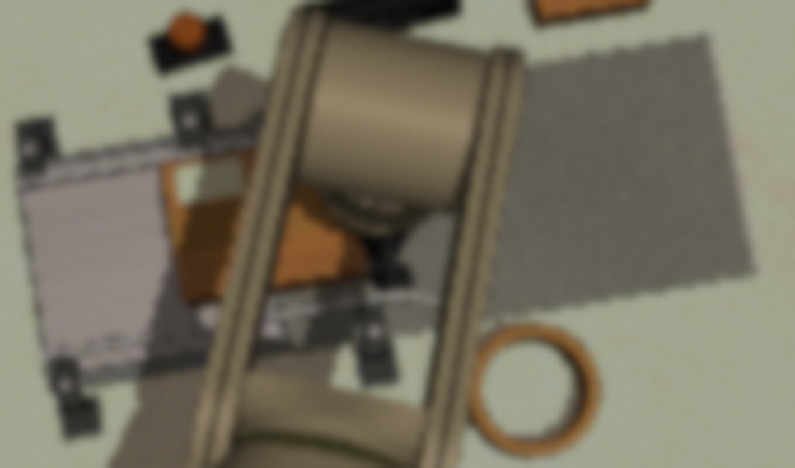

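The front corners are at (160,164) and (187,303), still parallel to the rails. I push the final 84 mm, slowing at the end.

Emit:
drive_tool(commands="0 0 0 0.6 0 0 5; 0 0 0 1.4 0 0 5; 0 0 0 2.3 0 0 5; 0 0 0 3.2 0 0 5; 0 0 0 4.1 0 0 5; 0 0 0 5 0 0 5; 0 0 0 5.9 0 0 5; 0 0 0 6.7 0 0 5; 0 0 0 7.4 0 0 5; 0 0 0 7.9 0 0 5; 0 0 0 8.3 0 0 5; 0 0 0 8.4 0 0 5")

```text
time: 9.35
tool_pos: [519.2, 15.4, 136.8]
tcp_rot: [-180.0, -0.2, 98.1]
ft_force: [1.0, -2.7, -1.0]
finger_gap: 50.0
```

Emit:
drive_tool(commands="0 0 0 0 0 0 5; 0 0 0 -1 0 0 5; 0 0 0 -2 0 0 5; 0 0 0 -3 0 0 5; 0 0 0 -3 0 -4 5; 0 0 0 -3 0 -8 5; 0 0 0 -3 0 -12 4; 0 0 0 -3 0 -15 2; 0 0 0 -3 0 -16 0; 0 0 0 -3 0 -16 0")

```text
time: 10.6
tool_pos: [523.8, -15.2, 296.6]
tcp_rot: [-180.0, -0.2, 98.1]
ft_force: [0.6, -0.4, 0.1]
finger_gap: -0.1
```

```bash
python3 - <<'E'
from bench import r
from h import *
st=r.sense(); delta(st,419.5,328.1,302,98,True)
E
```

```text
t 10.6 tcp [523.8 -15.2 296.6] [-180.    -0.2   98.1] F [ 0.6 -0.4  0.1] gap -0.1
 in scale 39.5 0.5
 turn [-0.  -0.2  0.1] shift cm [35.46 -5.5  -0.42]
```

Emit:
drive_tool(commands="0 0 -7.5 3.2 -0.5 0 0; 0 0 -15 6.4 -1 0 0; 0 0 -22 9.7 -1.5 0 0; 0 0 -29 12.9 -2 0 0; 0 0 -36 16.1 -2.5 0 0; 0 0 -43 19.3 -3 0 0; 0 0 -50 22.6 -3.5 0 0; 0 0 -58 25.8 -4 0 0; 0 0 -65 29 -4.5 0 0; 0 0 -72 32.3 -5 0 0; 0 0 -79.3 35.5 -5.5 0 0; 0 0 -79.3 35.5 -5.5 0 0")

```text
time: 12.1
tool_pos: [417.9, 329.7, 295.3]
tcp_rot: [179.9, -0.2, 177.6]
ft_force: [-0.3, -0.6, -0.5]
finger_gap: 0.0
```

```bash
python3 - <<'E'
from bench import r,imaging
from h import *
import cv2
st=r.sense(); delta(st,419.5,328.1,115,177.4,True)
s=imaging.snapshot("top")
cv2.imwrite("pics/t6.png",cv2.resize(s['pixels'][150:250,170:340,::-1],(795,468),interpolation=cv2.INTER_CUBIC))
E
```

```text
t 12.1 tcp [417.9 329.7 295.3] [179.9  -0.2 177.6] F [-0.3 -0.6 -0.5] gap 0.0
 in scale 395.7 57.3
 turn [ 0.1 -0.2  0.2] shift cm [-0.24 -0.18 18.03]
```

View pics/t6.png

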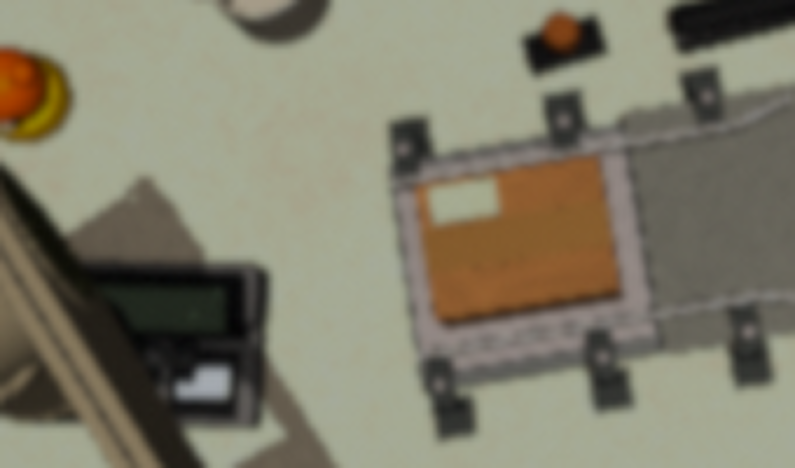

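The parcel stands wholly on the platter with margin on all sides and clear of the rails: its top spans about (418..620, 155..322) inside the platter at about (400..650). The print key is where the fit put it. I descend to just above it.

Emit:
drive_tool(commands="0 0 0 -0.2 -0.2 4 0; 0 0 0 -0.2 -0.2 8 0; 0 0 0 -0.2 -0.2 12 0; 0 0 0 -0.2 -0.2 15 0; 0 0 0 -0.2 -0.2 17 0; 0 0 0 -0.2 -0.2 17.6 0; 0 0 0 -0.2 -0.2 17.8 0; 0 0 0 -0.2 -0.2 17.8 0")

```text
time: 13.15
tool_pos: [420.3, 326.9, 118.4]
tcp_rot: [179.9, -0.1, 177.4]
ft_force: [-0.3, 0.3, 1.3]
finger_gap: 0.5
```

```bash
python3 - <<'E'
from bench import r,imaging
from h import *
import cv2
st=r.sense(); delta(st,419.5,328.1,111,177.4,True)
s=imaging.snapshot("side"); u,v=P(s,[419.5,328,38]).astype(int); print(u,v)
a=s['pixels'][v-50:v+50,u-75:u+75,::-1]
cv2.imwrite("pics/s7.png",cv2.resize(a,(780,520),interpolation=cv2.INTER_CUBIC))
E
```

```text
t 13.15 tcp [420.3 326.9 118.4] [ 1.799e+02 -1.000e-01  1.774e+02] F [-0.3  0.3  1.3] gap 0.5
 in scale 392.6 55.4
 turn [ 0.1 -0.1  0. ] shift cm [0.09 0.12 0.74]
243 184
```

View pics/s7.png

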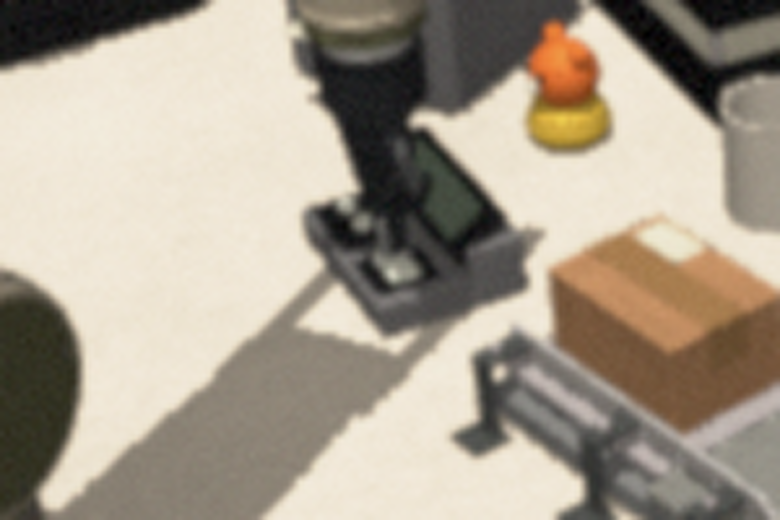

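The fingertips hover over the print key, with the small keys and display clear. Now I press.

Emit:
drive_tool(commands="0 0 0 0 0 0.3 0; 0 0 0 0 0 0.6 0; 0 0 0 0 0 0.8 0; 0 0 0 0 0 0.95 0; 0 0 0 0 0 1.05 0; 0 0 0 0 0 1.1 0; 0 0 0 0 0 1.1 0")

```text
time: 14.08
tool_pos: [420.3, 327.1, 107.6]
tcp_rot: [179.9, -0.1, 177.4]
ft_force: [-1.5, -0.4, 3.3]
finger_gap: -0.3
```

Emit:
drive_tool(commands="0 0 0 0 0 0.05 0; 0 0 0 0 0 0.1 0; 0 0 0 0 0 0.15 0; 0 0 0 0 0 0.15 0")

```text
time: 14.58
tool_pos: [420.4, 327.1, 106.6]
tcp_rot: [179.9, -0.1, 177.4]
ft_force: [-3.7, -2.2, 7.6]
finger_gap: 0.0
```

Emit:
drive_tool(commands="0 0 0 0 0 0.1 0; 0 0 0 0 0 0.15 0; 0 0 0 0 0 0.15 0")

```text
time: 14.95
tool_pos: [420.4, 327.2, 106.3]
tcp_rot: [179.9, -0.1, 177.4]
ft_force: [-6.9, -4.7, 15.6]
finger_gap: -0.1
```

The force climbed to 15.6 N while the hand barely moved, so the key is bottomed. I lift off.

Emit:
drive_tool(commands="0 0 0 0 0 -0.3 0; 0 0 0 0 0 -1 0; 0 0 0 0 0 -2 0; 0 0 0 0 0 -5 0; 0 0 0 0 0 -9 0; 0 0 0 0 0 -13 0; 0 0 0 0 0 -17 0; 0 0 0 0 0 -19 0; 0 0 0 0 0 -19 0; 0 0 0 0 0 -19 0")

```text
time: 16.2
tool_pos: [420.3, 326.4, 294.3]
tcp_rot: [180.0, -0.3, 177.4]
ft_force: [0.1, 0.1, -0.3]
finger_gap: -0.1
```

```bash
python3 - <<'E'
from bench import r,imaging
from h import *
import cv2
print(r.sense()['tool_pos'],r.sense()['ft_force'])
s=imaging.snapshot("side");t=imaging.snapshot("top")
a=cv2.resize(s['pixels'][130:250,180:340,::-1],(400,300),interpolation=cv2.INTER_CUBIC)
b=cv2.resize(t['pixels'][130:250,170:330,::-1],(400,300),interpolation=cv2.INTER_CUBIC)
cv2.imwrite("pics/f.png",np.hstack([a,b]))
E
```

```text
[420.30650792 326.41081073 294.29475833] [ 0.08723481  0.07934558 -0.26472744]
```

View pics/f.png

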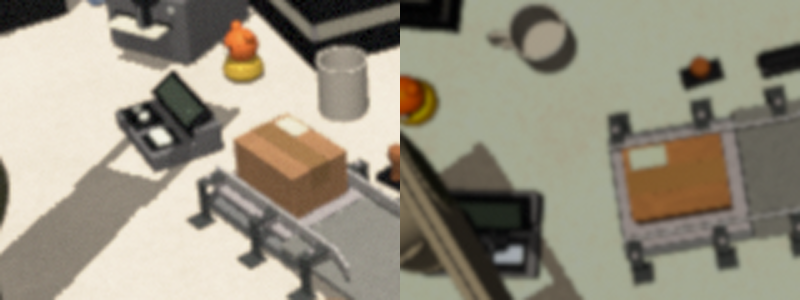

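The parcel stands on the platter around (680,178) in the right half of the picture, and the hand is clear. The key is up at (158,135) in the left half, with nothing disturbed.

```bash
python3 -c "
from bench import r
print(r.hand_in())"
```

```text
the job is handed in; nothing more can be done
None
```

The parcel is on the weighing platter and the print key has been pressed and released. I handed the job in after about 16 s of robot time, well under the 72 s limit; the hand-in gives no verdict.

- **Push:** I turned the parcel from about 10° askew into line with the lane and slid it between the rails with two fingertips. Measured between the rails, it was within about 1.5 mm of the centre line and 0.5° of straight. The wrist force read at the end of each push stayed under 4 N.
- **Print key:** after taking the hand off the parcel, I pressed the key until the force rose to 15.6 N with almost no further movement. It needs only about 4 N at full travel, so it was fully down. I then lifted straight off.
- **Last checks:** the final pictures show the parcel wholly on the platter, clear of both rails, and the key looks to be up. The other objects in view looked undisturbed. The wrist force was about 0 N and the hand about 180 mm above the key.

No check failed. The position checks are good to about 2 mm, from the camera calibration and pixel size.

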